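# Lay the coffee tray

### The arm

A 6-joint arm with a two-finger parallel gripper is mounted at the origin on a cart in front of the work surface, level with it; the furniture and walls round the work are solid. World frame = base frame: x ahead of the robot, y to its left, z up, the work surface at z = 0. Lengths are in mm, angles in rad, forces in N, time in s.
With the tool pointing down it reaches from about 275 to 1000 mm from the base axis. Payload 8.4 kg.
Tool frame: the origin (TCP) lies on the mounting face of the last link; the fingertips stand 173 mm ahead of it and the grasp point (between the pads) lies 155 mm ahead of it; z points along the fingers, y is the line along which they close (so a half turn about z gives the same grasp; the last joint's range is limited). The gripper opens to 85 mm and grips with 20 to 120 N. Pads are 22 mm wide; open, the fingers measure 114 mm over their backs; the gripper's body (76 mm by 85 mm) begins 54 mm behind the grasp point. The pads swing forward as they close: fully open they stand 13 mm farther back than shut.
Start: joints at [-0.002, 0.353, 1.633, -0, 1.155, -0.002], TCP at [625.004, -0, 404.681] pointing down, gripper open.
Joint ranges: [-2.63, 2.63], [-0.92, 2.1], [0.06, 2.66], [-1.3, 4.44], [0, 2.69], [-3.02, 3.02]. Speed limits (rad/s): [2.22, 2.22, 2.79, 3.14, 3.14, 3.14].

### API

Orientations are given as a rotation vector (axis times angle).
In Python, from station import arm, optics, job_done gives the robot as it stands. The module is installed in compiled form; this text tells all that it offers.
- The arm moves only by the shell command python3 -m jog 'ROWS' [FORCE]. ROWS is JSON, a list that holds one entry, the list of rows, each a list of 7 numbers: the shift along the world's x, y, z in m, then the turn, a rotation vector about the world's x, y, z in degrees, then the finger opening in m, from 0 to 0.0854. In form: [[[x, y, z, rx, ry, rz, claw], ...]]. A call has 1 to 5 rows; each row is the pose to reach, as a shift and turn from the pose commanded when the call began; what a row does not reach only later rows make up. A row lasts 1/8 s, in which the tool goes at most 62.5 mm and 10.7 degrees, less where a joint would pass 70% of its speed; a pose out of reach is approached as far as the arm can. A call with a gripper value outside its range is refused whole. The fingers move at their own pace and stop on an object; FORCE is the grip in N (left out, the last holds). Time passes only in rows, so rows that repeat a pose let the fingers close. It gives the time, the measured TCP pose, the force, the opening and the grip force at its end, in the units of the state.
- arm.get_obs(): the state, without advancing time (a new reading comes with each control period).
- optics.capture(name): name is "scene" or "side" or "wrist"; returns the picture (400x640x3 uint8, red, green, blue); there is no depth.
- optics.get_calibration(name): a dict with "camera_matrix" (3x3 intrinsics, pixels), "view" (4x4, takes a point from world to camera coordinates). Camera axes: x right, y down, z forward; pixel columns grow to the right and rows downward; lengths in mm; the calibration is good to about 2 mm. The wrist camera is an equidistant fisheye: a pixel r from the principal point sees the ray r / f radians off the axis. A picture is of the moment at which its call begins: read the wrist's pose just before it. get_calibration takes no time and is no camera call; for the wrist camera it gives the pose at the moment of the call.
- job_done(): hands the job in; it is judged then, once.
Trained networks look in the newest picture that a camera, given by its name, has taken for a name from the list of things; names that differ only in an ending like _2 or _b are one class to them, and where a whole thing is asked for, a point or a joint stands for the part that bears it (a point fixed in the world has none). Each returns a list of dicts, best first, with "p" (0 to 1); they miss things now and then, are a little off and sometimes report something else, mostly with a low value. They report only what shows in the picture. A call takes as long as a camera call. They do not tell look-alikes from the thing itself.
- optics.look_for(camera, label): "at" ([x, y, z] in mm, in the coordinates of the camera as it stood for that picture, good to about 4 mm: the middle of the surface that is visible of it).
The state is a dict: "t": time; "qpos": joint angles; "qd": joint speeds; "joint_torque": joint torques, N m; "tcp_pos": TCP position; "orientation": TCP orientation; "wrist_force": force on the tool from outside, world axes, zero at the start; "ft_torque": the same for the moment, N m; "opening": finger opening in mm; "grip_force": force on a finger pad.
Only numpy, scipy, OpenCV 4.12 (cv2) and the standard library are available. Lean on these libraries where they do the work, as an engineer would, in place of code of your own. Each camera call takes 0.05 s, during which the arm holds its last target. There are 200 camera calls.

### The job

Lay the coffee tray: stand the cup upright in the middle of the saucer, stand the coffee capsule (wide rim down, as it is now) in the middle of the low tin's lid, and stand the spice jar upright on the tray exactly halfway between the saucer and the low tin. Lay the teaspoon lengthwise on the long dark inlay in front of them, centred on it, pointing either way. Leave the pepper mill standing where it is.

Things in the scene. Friction and masses are not known exactly. Their poses are not given: they have to be found in the camera images.
- cup: Small striped white espresso cup with one loop handle, loose, 0.14 kg. Round hollow body, 63 mm across at the rim, foot 44 mm, 52 mm high. Origin level with the underside, z up; the body's axis lies 12 mm from the origin along the cup's own +y; the handle points along its own -y and ends 44 mm from the origin. Can be gripped across the body along its own x.
- cup_foot (a point): Centre of the cup's underside, on the axis of its round body (same axes as cup).
- shaker: Spice jar: slim clear glass jar with a dark screw cap, loose, 0.11 kg, round, 41 mm across, 105 mm high (the cap is the top 20 mm). Origin at the centre of its underside, z up.
- capsule: Grey aluminium coffee capsule, loose, 12 g, standing on its wide rim: 37 mm across the rim at the bottom, narrowing upward (about 30 mm across at mid-height), 28 mm high. Origin at the centre of its underside, z up.
- spoon: Steel teaspoon lying flat, loose, 20 g, 139 mm long, 30 mm wide at the bowl, 10 mm high. Origin at the middle of its length and width, at the underside; its length runs along its own x. Can be gripped across its middle.
- tray: Light-wood serving board, fixed, 180 x 344 mm, 12 mm thick, no rim. Origin at the centre of its underside, x to the back (away from the robot), y along its length to the left. Long dark flush inlay for the spoon: 36 x 166 mm, round ends, centred at x = -55, y = 0 mm, length along y. Saucer and low tin stand on it; the point halfway between their centres is x = +30, y = 0 mm.
- saucer: White round saucer standing firmly on the tray, 110 mm across, 12 mm high at the rim, flat over the middle 68 mm. Origin at the centre of its underside; the flat inner floor is 4 mm above it. In the tray's frame it is at x = +30 mm and y = +110 or -110 mm (left or right; it changes places with the low tin).
- tin: Low round food tin with a flat lid, standing firmly on the tray, 75 mm across, 58 mm high. Origin at the centre of its underside. In the tray's frame at x = +30 mm and y = -110 or +110 mm, across from the saucer. (A taller tin of the same width stands off the tray and is not meant.)
- mill: Turned dark-wood pepper mill, loose, 58 mm across, 150 mm high, standing among the things to be moved. Stays where it is. Origin at the centre of its underside, z up.
Not all that is in view belongs to the job. Leave any pink look-alike of the mill alone.

How it is judged:
By the outcome, as a careful person would: the job done as asked, in the order asked, and still so for the second after the job is handed in, with the robot touching nothing.
It also fails if it takes over 102 s, if anything falls off the work surface, if the arm or the gripper's body presses on something with over 40 N, if the wrist force passes 120 N, or if a joint passes its speed limit or range.

## Working session

There is one attempt and no reset: what is moved stays moved. The work goes in short steps, Python scripts to look and compute and a shell command to move; the robot and the scene stay as the last step left them, time stands still between calls to the robot, and variables do not carry over. Pictures are saved under pics/ and viewed, at most 14 in all, crops included, and the job is handed in when it is done.

```bash
mkdir -p pics; cat > h.py <<'E'
import numpy as np, cv2
from station import arm, optics, job_done
def cal(c):
    k=optics.get_calibration(c); return np.array(k["camera_matrix"]),np.array(k["view"])
def snap(c,name=None):
    K,V=cal(c); im=np.array(optics.capture(c))
    if name: cv2.imwrite(f"pics/{name}.png",im[:,:,::-1])
    return im,K,V
def world(V,p): return (np.linalg.inv(V)@np.r_[p,1])[:3]
def pix(K,V,P):
    q=(V@np.r_[P,1])[:3]; q=K@q; return q[:2]/q[2]
def ray(K,V,uv,z):
    "scene/side pixel -> world point at height z"
    d=np.linalg.inv(V[:3,:3])@np.linalg.inv(K)@np.r_[uv,1]; o=np.linalg.inv(V)[:3,3]
    return o+d*(z-o[2])/d[2]
def wray(K,V,uv,z):
    a=(uv[0]-K[0,2])/K[0,0]; b=(uv[1]-K[1,2])/K[1,1]; r=np.hypot(a,b)
    c=np.array([a/r*np.sin(r),b/r*np.sin(r),np.cos(r)]) if r>0 else np.array([0,0,1.])
    d=V[:3,:3].T@c; o=np.linalg.inv(V)[:3,3]; return o+d*(z-o[2])/d[2]
def wpix(K,V,P):
    q=(V@np.r_[P,1])[:3]; h=np.hypot(q[0],q[1]); r=np.arctan2(h,q[2])
    return np.array([K[0,2]+K[0,0]*r*q[0]/h,K[1,2]+K[1,1]*r*q[1]/h])
E
python3 - <<'E'
from h import *
np.set_printoptions(precision=1,suppress=True)
for c in ["scene","side","wrist"]:
    im,K,V=snap(c,c+"0"); print(c,np.linalg.inv(V)[:3,3],V[2,:3])
    for l in ["cup","shaker","capsule","spoon","tray","saucer","tin","mill"]:
        for r in optics.look_for(c,l):
            w=world(V,r["at"]); print(l,round(r["p"],2),w,(pix if c!="wrist" else wpix)(K,V,w))
print(arm.get_obs())
E
```

```text
scene [ 271.2 -778.9 1073.6] [ 0.2  0.6 -0.8]
cup 0.7 [416.5 238.2   4. ] [278.6 166.1]
cup 0.69 [ 393.8 -181.3   30.1] [307.2 274.9]
shaker 0.71 [ 377.3 -369.7   94.9] [322.  333.6]
shaker 0.2 [624.8 279.8  15.3] [337.3 140.9]
capsule 0.71 [415.3  58.6  15.9] [292.2 206.3]
spoon 0.63 [417.1 238.6   4.2] [278.7 166. ]
saucer 0.83 [624.1 276.2  15.8] [337.5 141.5]
saucer 0.22 [416.7  58.9  14.7] [292.7 206.4]
tin 0.83 [614.2  34.4  66.2] [360.5 185.2]
mill 0.88 [500.7 385.2  73.7] [291.3 114.5]
mill 0.85 [623.3 401.3  71.2] [325.8 104.7]
side [   45.8 -1175.5   618. ] [ 0.3  0.8 -0.4]
shaker 0.78 [ 378.9 -375.2   62.9] [322.3 266.6]
capsule 0.46 [415.7  58.    7.5] [283.  212.5]
spoon 0.42 [418.2 233.3  -4. ] [269.5 196.2]
spoon 0.31 [ 396.1 -195.3   37.1] [303.4 240.4]
tray 0.71 [560.3 121.9  10.7] [316.4 198.2]
saucer 0.55 [641.8 284.4  16.9] [320.4 178.4]
tin 0.66 [611.9  30.1  46.4] [340.5 196.4]
mill 0.9 [498.6 383.6  64.7] [277.9 163.6]
mill 0.69 [624.1 402.4  66.4] [305.8 158.3]
wrist [625.3  68.2 373.5] [-0.  -0.3 -1. ]
cup 0.49 [ 366.3 -174.3   22.8] [144.7 288.7]
shaker 0.58 [ 382.9 -341.2   32.8] [176.4 371.4]
shaker 0.58 [590.4 117.5  13.2] [286.   70.3]
capsule 0.78 [422.9  70.6  18.5] [154.1 117.9]
spoon 0.92 [411.6 191.6   2.9] [152.7  28.8]
tray 0.62 [589.6 118.3  10.9] [285.5  69.9]
saucer 0.38 [ 384.7 -341.1   32.5] [177.3 371.5]
tin 0.66 [622.6  55.3  70.6] [313.7 125.1]
mill 0.7 [412.4 193.9   2.4] [153.5  27.2]
mill 0.21 [624.2  54.9  70.2] [315.4 125.5]
{'t': 1.35, 'qpos': array([-0. ,  0.4,  1.6, -0. ,  1.2, -0. ]), 'qd': array([ 0., -0.,  0.,  0.,  0.,  0.]), 'joint_torque': array([  0. , -60.5, -34.2,   0. ,   0. ,  -0. ]), 'tcp_pos': array([625. ,   0. , 404.7]), 'orientation': array([-2.2, -2.2,  0. ]), 'wrist_force': array([-0.4, -0.4, -0.3]), 'ft_torque': array([-0. , -0.1,  0. ]), 'grip_force': 0.0, 'opening': 85.39381454717633}
```

View pics/scene0.png

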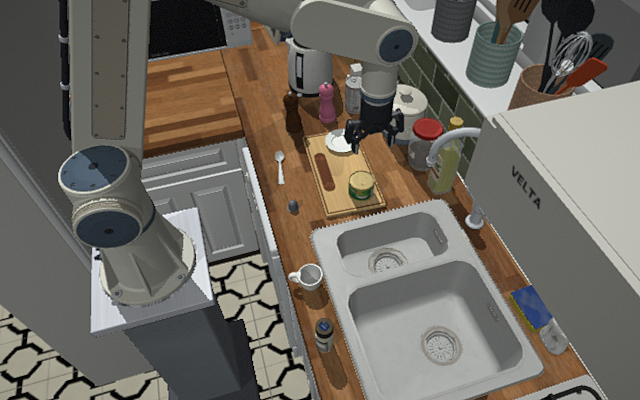

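View pics/wrist0.png

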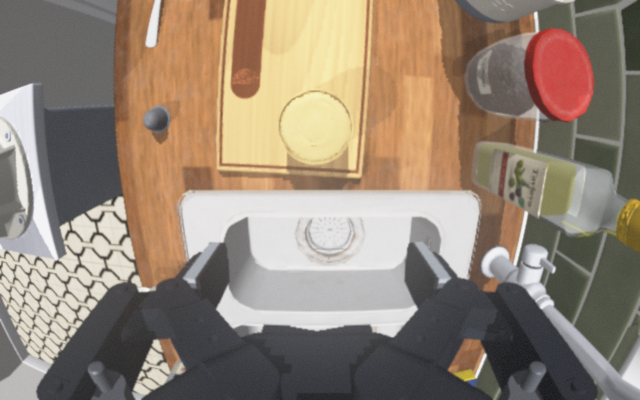

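View pics/side0.png

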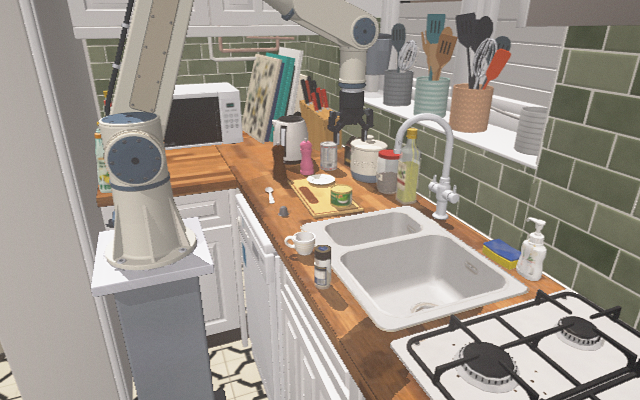

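The scene shows the white striped cup at (308,277), the spice jar at (323,335), the grey capsule at (292,206), the spoon at (280,166), the saucer at (338,141), the low tin at (360,185) and the dark mill at (292,112).

Look-alikes:
- Mill: the pink one at (327,103).
- Spice jar: the metal and glass jar near (355,95), and the red-lidded jar at (425,140).
- Tin: the low one on the tray at (360,185) is the one meant. The canisters behind are not.

I'll check these choices in a crop, then move over the tray to get a wrist view.

```bash
python3 - <<'E'
import cv2,numpy as np
a=cv2.imread("pics/scene0.png"); s=cv2.imread("pics/side0.png")
c=np.hstack([cv2.resize(a[80:360,255:395],(280*10//10,560),interpolation=cv2.INTER_CUBIC),cv2.resize(s[140:300,255:395],(490,560),interpolation=cv2.INTER_CUBIC)])
cv2.imwrite("pics/crop1.png",c)
E
python3 -m jog '[[[-0.04,0.045,0,0,0,0,0.085],[-0.08,0.09,0.01,0,0,0,0.085],[-0.12,0.13,0.02,0,0,0,0.085],[-0.12,0.13,0.02,0,0,0,0.085],[-0.12,0.13,0.02,0,0,0,0.085]]]' 40
python3 - <<'E'
from h import *
np.set_printoptions(precision=1,suppress=True)
im,K,V=snap("wrist","wrist1"); np.save("w1.npy",V); print(K,np.linalg.inv(V)[:3,3],arm.get_obs()["tcp_pos"])
for l in ["capsule","spoon","tray","saucer","tin","mill"]:
    for r in optics.look_for("wrist",l)[:2]:
        w=world(V,r["at"]); print(l,round(r["p"],2),w,wpix(K,V,w))
E
```

```text
t: 1.98
tcp_pos: [505.2, 130.1, 425.0]
orientation: [2.22, 2.222, 0.001]
wrist_force: [0.2, 0.5, -0.1]
opening: 84.9
grip_force: 0.0
[[309.7   0.  316.5]
 [  0.  309.7 195.8]
 [  0.    0.    1. ]] [505.5 198.3 393.8] [505.5 129.7 424.7]
capsule 0.6 [420.7  77.   17.5] [250.7 208.3]
spoon 0.81 [419.8 254.1   3.5] [248.   69.9]
tray 0.93 [575.1 166.8  14.7] [372.6 138.2]
tray 0.19 [610.3  70.9  72.5] [407.5 227.9]
saucer 0.91 [635.6 272.7  22.7] [422.5  56.1]
tin 0.7 [610.9  68.4  71.8] [407.6 229.6]
mill 0.53 [573.4 170.   13.3] [371.1 135.5]
```

View pics/crop1.png

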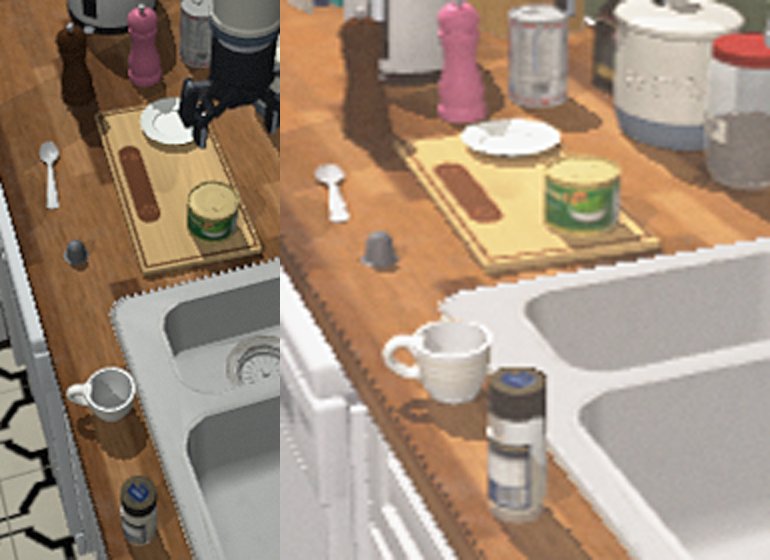

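View pics/wrist1.png

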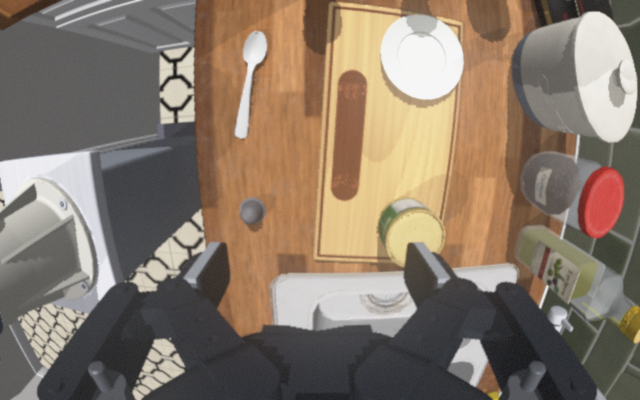

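The crop confirms the choices: dark mill at top left, the pink look-alike behind it, the white can off the tray, and the dark-capped spice jar at the bottom. In the wrist view the spoon runs from (257,35) to (240,135), with the capsule at (252,211), the inlay at (349,135), the saucer at (422,57) and the tin lid at (412,237). Next I'll segment these for metric poses.

```bash
cat >> h.py <<'E'
def blob(mask,seed):
    n,lab,st,ce=cv2.connectedComponentsWithStats(mask.astype(np.uint8)); return lab==lab[seed[1],seed[0]]
def contour_world(m,f,K,V,z):
    c=max(cv2.findContours(m.astype(np.uint8),cv2.RETR_EXTERNAL,cv2.CHAIN_APPROX_NONE)[0],key=len)[:,0]
    return np.array([f(K,V,p.astype(float),z)[:2] for p in c]).astype(np.float32)
E
python3 - <<'E'
from h import *
np.set_printoptions(precision=1,suppress=True)
im=cv2.imread("pics/wrist1.png"); hsv=cv2.cvtColor(im,cv2.COLOR_BGR2HSV).astype(int); K,_=cal("wrist"); V=np.load("w1.npy")
H,S,v=hsv[...,0],hsv[...,1],hsv[...,2]
for p in [(349,135),(385,135),(252,211),(252,45),(242,120),(422,57),(395,60),(412,240),(225,150)]: print(p,hsv[p[1],p[0]])
box=lambda x0,y0,x1,y1:(lambda m:(m.__setitem__((slice(y0,y1),slice(x0,x1)),True),m)[1])(np.zeros(H.shape,bool))
inl=blob((v<165)&box(326,60,372,210),(349,135)); c=contour_world(inl,wray,K,V,12); print("inlay",inl.sum(),cv2.minAreaRect(c))
sp=blob((S<60)&(v>110)&box(225,20,285,145),(255,45)); c=contour_world(sp,wray,K,V,4); print("spoon",sp.sum(),cv2.minAreaRect(c))
sa=blob((S<45)&(v>90)&box(375,5,470,110),(400,80)); c=contour_world(sa,wray,K,V,24); print("saucer",sa.sum(),cv2.fitEllipse(c),cv2.minEnclosingCircle(c))
ca=blob((S<90)&(v<160)&box(235,192,272,230),(252,211)); c=contour_world(ca,wray,K,V,12); print("caps",ca.sum(),cv2.fitEllipse(c))
s=im.copy()
for m in (inl,sp,sa,ca): s[m^cv2.erode(m.astype(np.uint8),np.ones((3,3))).astype(bool)]=(0,255,0)
cv2.imwrite("pics/seg1.png",cv2.resize(s[0:280,190:490],(600,560)))
E
```

```text
(349, 135) [ 11 125 145]
(385, 135) [ 20  97 232]
(252, 211) [170   6 129]
(252, 45) [150   1 215]
(242, 120) [  0   0 227]
(422, 57) [ 30   1 246]
(395, 60) [ 30   1 244]
(412, 240) [ 24  84 228]
(225, 150) [ 14 130 155]
inlay 3247 ((545.115966796875, 168.94912719726562), (162.5745849609375, 34.10251235961914), 86.55398559570312)
spoon 1402 ((422.7473449707031, 235.65213012695312), (140.1261444091797, 30.298114776611328), 83.14764404296875)
saucer 5555 ((636.6782836914062, 273.306640625), (108.92731475830078, 109.08242797851562), 152.3545379638672) ((636.8353271484375, 273.5063171386719), 55.436763763427734)
caps 573 ((420.7884826660156, 71.88613891601562), (34.262142181396484, 37.60114288330078), 147.16293334960938)
```

View pics/seg1.png

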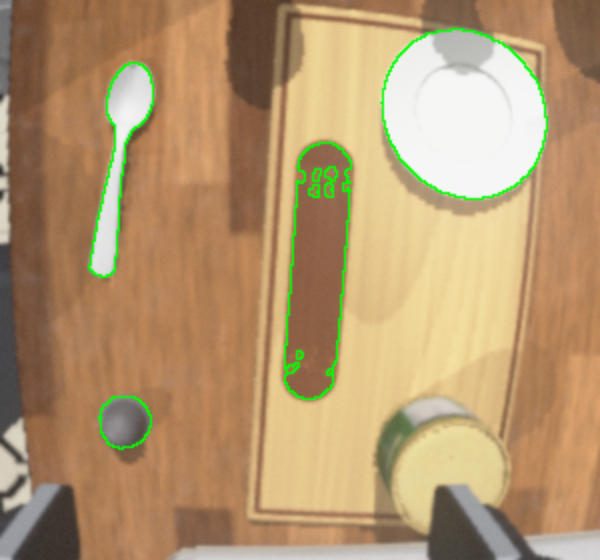

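The segmentation is clean and the fitted sizes match. The tray's yaw is −3.45°, with the inlay at (545.1,168.9), saucer at (636.6,273.4), tin at (623.3,54.0) and midpoint at (629.9,163.8). Next is the wrist view over the cup and jar.

```bash
python3 -m jog '[[[-0.015,-0.06,0,0,0,0,0.085],[-0.03,-0.12,0,0,0,0,0.085],[-0.045,-0.18,0,0,0,0,0.085],[-0.06,-0.24,0,0,0,0,0.085],[-0.075,-0.3,0,0,0,0,0.085]]]' >/dev/null
python3 -m jog '[[[-0.015,-0.06,0,0,0,0,0.085],[-0.03,-0.12,0,0,0,0,0.085],[-0.03,-0.16,0,0,0,0,0.085],[-0.03,-0.16,0,0,0,0,0.085],[-0.03,-0.16,0,0,0,0,0.085]]]'
python3 - <<'E'
from h import *
np.set_printoptions(precision=1,suppress=True)
im,K,V=snap("wrist","wrist2"); np.save("w2.npy",V); print(np.linalg.inv(V)[:3,3],arm.get_obs()["tcp_pos"])
for l in ["cup","shaker"]:
    for r in optics.look_for("wrist",l)[:2]:
        w=world(V,r["at"]); print(l,round(r["p"],2),w,wpix(K,V,w))
E
```

```text
t: 3.58
tcp_pos: [399.8, -329.8, 424.3]
orientation: [-2.222, -2.22, -0.0]
wrist_force: [0.1, -1.0, 0.1]
opening: 85.2
grip_force: 0.0
[ 400.2 -261.6  393.2] [ 399.9 -329.4  424.4]
cup 0.89 [ 395.9 -184.1   29.1] [313.   47.3]
shaker 0.82 [ 386.7 -351.3  103.6] [303.2 205.3]
```

View pics/wrist2.png

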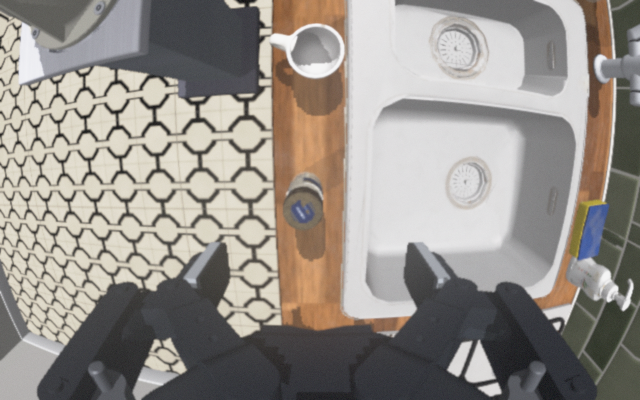

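The cup rim is centred near (317,50) with its handle toward (275,40). The jar's cap is centred near (304,208).

```bash
python3 - <<'E'
from h import *
from scipy.optimize import least_squares
np.set_printoptions(precision=1,suppress=True)
im=cv2.imread("pics/wrist2.png"); hsv=cv2.cvtColor(im,cv2.COLOR_BGR2HSV).astype(int); K,_=cal("wrist"); V=np.load("w2.npy")
S,v=hsv[...,1],hsv[...,2]
def fit(P,R):
    r=least_squares(lambda q:np.hypot(*(P-q[:2]).T)-q[2],[*P.mean(0),R],loss="soft_l1"); return r.x
m=np.zeros(S.shape,bool); m[15:85,270:348]=True
cup=blob((S<60)&(v>60)&m,(335,30)); c=contour_world(cup,wray,K,V,52)
up=c[(c[:,0]>385)&(c[:,1]>fit(c,31)[1]-5)]
print(cup.sum(),"cup rim",fit(up,31.5), "x-min",c[c[:,0].argmin()])
ce=fit(up,31.5)[:2]
cz=contour_world(cup,wray,K,V,30); h=cz[(cz[:,0]<cz[:,0].min()+8)].mean(0); print("handle tip region",h,"dir deg",np.degrees(np.arctan2(*(h-ce)[::-1])))
for p in [(304,208),(304,222),(290,215),(310,182)]: print(hsv[p[1],p[0]])
m[:]=0; m[165:235,278:332]=True
j=blob((v<115)&m,(290,212)); cj=contour_world(j,wray,K,V,105); print(j.sum(),fit(cj[cj[:,1]<np.percentile(cj[:,1],45)],20))
s=im.copy()
for a in (cup,j): s[a^cv2.erode(a.astype(np.uint8),np.ones((3,3))).astype(bool)]=(0,255,0)
s=cv2.circle(s,tuple(np.int32(wpix(K,V,[*ce,52]))),2,(0,0,255),-1)
cv2.imwrite("pics/seg2.png",cv2.resize(s[0:240,250:370],(300,600)))
E
```

```text
3206 cup rim [ 409.7 -180.6   24.2] x-min [ 348.8 -149.2]
handle tip region [ 346.7 -185.5] dir deg -175.55466503705605
[114  68 138]
[120  49 110]
[ 18  50 123]
[ 14  29 148]
255557 [  292298.7 19648801.5 19651656.6]
```

View pics/seg2.png

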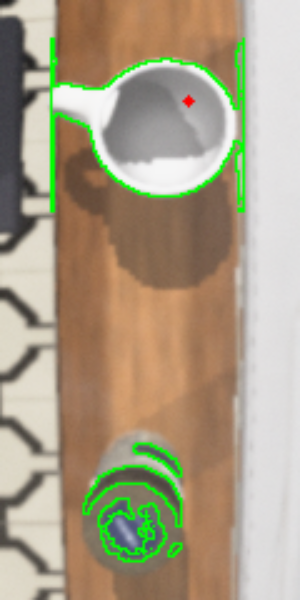

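```bash
python3 - <<'E'
from h import *
np.set_printoptions(precision=1,suppress=True)
K,_=cal("wrist"); V=np.load("w2.npy"); f=lambda x,y,z:wray(K,V,(250+x/2.5,y/2.5),z)[:2]
print("cup",f(168,128,52)," right",f(235,128,52),"top",f(168,62,52),"bot",f(168,195,52))
for z in (25,38): print("handle",f(55,98,z),f(80,103,z))
print("jar",f(133,522,105),f(83,522,105),f(183,522,105),f(133,575,105))
# cross-check with scene picture: jar & cup projections
K,V=cal("scene")
im=cv2.imread("pics/scene0.png")
print(pix(K,V,[*f(133,522,105),105])) if 0 else None
E
```

```text
cup [ 400.8 -193.5]  right [ 429.9 -193.1] top [ 400.8 -162.6] bot [ 400.7 -223.7]
handle [ 347.5 -171.7] [ 359.4 -174.8]
handle [ 349.4 -174.9] [ 360.9 -177.9]
jar [ 386.8 -354.5] [ 367.1 -354.5] [ 406.3 -354.5] [ 386.4 -376.8]
```

Cup axis is (400.5,−193) with the handle at 158.5°, so the fingers close along 68.5°. The jar is at (386.8,−354.5). Going to the cup.

```bash
python3 -m jog '[[[0,0.03,-0.02,0,0,10.6,0.085],[0,0.06,-0.04,0,0,21.2,0.085],[0,0.09,-0.06,0,0,31.8,0.085],[0,0.12,-0.08,0,0,42.4,0.085],[0,0.137,-0.1,0,0,53,0.085]]]'
python3 -m jog '[[[0,0,-0.03,0,0,10,0.085],[0,0,-0.07,0,0,15.5,0.085],[0,0,-0.07,0,0,15.5,0.085],[0,0,-0.07,0,0,15.5,0.085]]]'
python3 - <<'E'
from h import *
np.set_printoptions(precision=2,suppress=True)
im,K,V=snap("wrist","wrist3"); o=arm.get_obs(); print(o["tcp_pos"],o["orientation"],o["qpos"])
s=im[:,:,::-1].copy()
for z in (0,52):
  for r in ((31.5,) if z else (22,)):
    for a in np.radians(np.arange(0,360,6)): cv2.circle(s,tuple(np.int32(wpix(K,V,[400.5+r*np.cos(a),-193+r*np.sin(a),z]))),0,(0,0,255),-1)
cv2.imwrite("pics/wrist3b.png",s)
E
```

```text
t: 4.35
tcp_pos: [399.8, -190.9, 324.3]
orientation: [0.984, 2.983, 0.0]
wrist_force: [1.0, 0.6, 0.7]
opening: 85.0
grip_force: 0.0
t: 4.85
tcp_pos: [400.5, -192.8, 255.7]
orientation: [0.588, 3.085, -0.0]
wrist_force: [0.8, -0.3, -0.5]
opening: 84.7
grip_force: 0.0
[ 400.63 -193.04  256.07] [ 0.59  3.08 -0.  ] [-0.45  0.3   2.13 -0.    0.71 -1.65]
```

View pics/wrist3b.png

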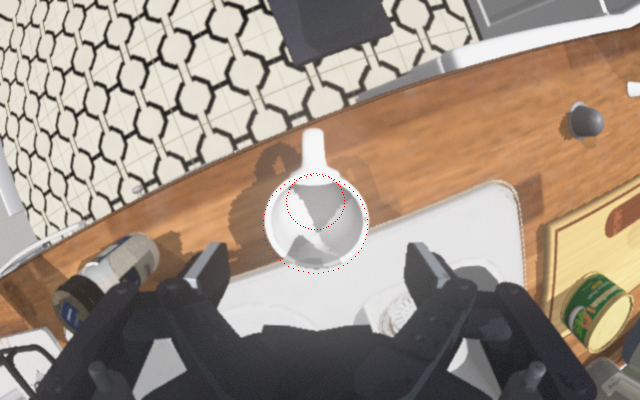

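The predicted rim circle sits on the cup's rim at (316,222), and the handle points straight up, square to the fingers. Descending and gripping.

```bash
python3 -m jog '[[[0,0,-0.04,0,0,0,0.085],[0,0,-0.071,0,0,0,0.085],[0,0,-0.071,0,0,0,0.085],[0,0,-0.071,0,0,0,0.05],[0,0,-0.071,0,0,0,0.04]]]' 40
python3 -m jog '[[[0,0,0,0,0,0,0.03],[0,0,0,0,0,0,0.03],[0,0,0,0,0,0,0.03],[0,0,0,0,0,0,0.03]]]'
```

```text
t: 5.52
tcp_pos: [400.9, -193.4, 185.6]
orientation: [0.586, 3.083, -0.001]
wrist_force: [-1.9, 2.1, 9.0]
opening: 61.2
grip_force: 41.1
t: 6.02
tcp_pos: [400.8, -193.3, 185.6]
orientation: [0.586, 3.083, -0.001]
wrist_force: [-1.1, 1.8, 8.4]
opening: 61.2
grip_force: 41.2
```

```bash
python3 -m jog '[[[0,0,0.05,0,0,0,0.03],[0,0,0.1,0,0,0,0.03],[0.026,0.052,0.12,0,0,0,0.03],[0.052,0.104,0.12,0,0,0,0.03],[0.078,0.156,0.12,0,0,0,0.03]]]'
python3 -m jog '[[[0.026,0.052,0,0,0,0,0.03],[0.052,0.104,0,0,0,0,0.03],[0.078,0.156,0,0,0,0,0.03],[0.104,0.208,0,0,0,0,0.03],[0.13,0.25,0,0,0,0,0.03]]]'
python3 -m jog '[[[0.016,0.034,0,0,0,0,0.03],[0.0276,0.0604,-0.02,0,0,0,0.03],[0.0276,0.0604,-0.05,0,0,0,0.03],[0.0276,0.0604,-0.05,0,0,0,0.03],[0.0276,0.0604,-0.05,0,0,0,0.03]]]'
python3 - <<'E'
from h import *
np.set_printoptions(precision=2,suppress=True)
im,K,V=snap("wrist"); o=arm.get_obs(); print(o["tcp_pos"],o["wrist_force"])
s=im[:,:,::-1].copy()
for P,R,z in ((np.array([636.6,273.4]),55,24),(o["tcp_pos"][:2],31.5,o["tcp_pos"][2]-133)):
    for a in np.radians(np.arange(0,360,4)): cv2.circle(s,tuple(np.int32(wpix(K,V,[P[0]+R*np.cos(a),P[1]+R*np.sin(a),z]))),0,(0,0,255),-1)
cv2.imwrite("pics/wrist4b.png",s)
E
```

```text
t: 6.65
tcp_pos: [478.7, -35.5, 305.9]
orientation: [0.587, 3.082, 0.001]
wrist_force: [0.4, 0.9, -1.0]
opening: 60.8
grip_force: 44.5
t: 7.28
tcp_pos: [608.5, 215.3, 305.5]
orientation: [0.585, 3.085, 0.002]
wrist_force: [-0.8, -1.5, -1.5]
opening: 60.9
grip_force: 44.5
t: 7.9
tcp_pos: [635.9, 273.2, 255.5]
orientation: [0.586, 3.085, 0.001]
wrist_force: [0.7, 0.0, -0.7]
opening: 60.8
grip_force: 44.5
[636.08 273.25 255.77] [ 0.13 -0.58 -1.01]
```

View pics/wrist4b.png

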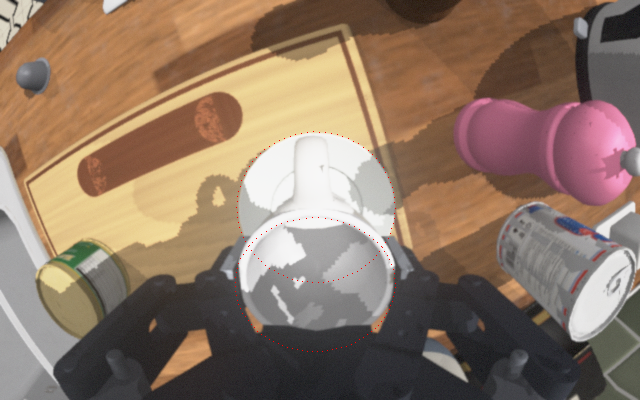

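The saucer outline matches its estimate, and the cup sits about 1.5 mm toward its handle in the grasp, so I'll correct for that. Lowering now.

```bash
python3 -m jog '[[[0.0015,-0.0005,-0.02,0,0,0,0.03],[0.0015,-0.0005,-0.04,0,0,0,0.03],[0.0015,-0.0005,-0.05,0,0,0,0.03],[0.0015,-0.0005,-0.053,0,0,0,0.03],[0.0015,-0.0005,-0.053,0,0,0,0.03]]]'
```

```text
t: 8.57
tcp_pos: [636.8, 272.6, 201.5]
orientation: [-0.586, -3.085, 0.002]
wrist_force: [-5.7, -4.0, 14.9]
opening: 60.8
grip_force: 45.2
```

```bash
python3 -m jog '[[[0,0,0.0008,0,0,0,0.03],[0,0,0.0008,0,0,0,0.085],[0,0,0.0008,0,0,0,0.085],[0,0,0.0008,0,0,0,0.085],[0,0,0.0008,0,0,0,0.085]]]'
python3 -m jog '[[[0,0,0.03,0,0,0,0.085],[0,0,0.07,0,0,0,0.085],[-0.01,-0.04,0.12,0,0,-10,0.085],[-0.02,-0.08,0.16,0,0,-20,0.085],[-0.03,-0.12,0.16,0,0,-30,0.085]]]'
python3 - <<'E'
from h import *
np.set_printoptions(precision=2,suppress=True)
im,K,V=snap("wrist"); o=arm.get_obs(); print(o["tcp_pos"],o["orientation"],o["qpos"])
s=im[:,:,::-1].copy()
def circ(P,R,z,col=(0,0,255)):
    for a in np.radians(np.arange(0,360,4)): cv2.circle(s,tuple(np.int32(wpix(K,V,[P[0]+R*np.cos(a),P[1]+R*np.sin(a),z]))),0,col,-1)
circ((636.6,273.4),55,24); circ((636.6,273.4),31.5,68); circ((623.3,54),37.5,70); circ((420.8,71.9),18.5,0)
cv2.imwrite("pics/wrist5b.png",s)
E
```

```text
t: 9.2
tcp_pos: [637.1, 272.9, 201.3]
orientation: [-0.586, -3.086, 0.0]
wrist_force: [1.1, 0.4, -0.0]
opening: 85.2
grip_force: 0.0
t: 9.82
tcp_pos: [607.8, 152.1, 365.5]
orientation: [1.37, 2.821, 0.007]
wrist_force: [0.6, 0.0, -0.9]
opening: 84.9
grip_force: 0.0
[605.99 148.08 363.49] [ 1.38  2.82 -0.  ] [ 0.24  0.39  1.68 -0.    1.07 -0.42]
```

View pics/wrist5b.png

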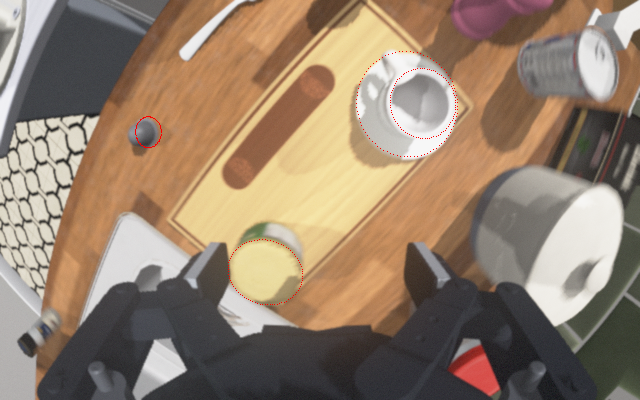

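The cup stands centred in the saucer: rim at (423,102), saucer at (407,105). Now to the capsule, fingers back along x.

```bash
python3 -m jog '[[[-0.05,-0.02,0,0,0,-10.4,0.085],[-0.1,-0.04,-0.02,0,0,-20.8,0.085],[-0.15,-0.06,-0.06,0,0,-31.2,0.085],[-0.186,-0.077,-0.11,0,0,-38.5,0.085],[-0.186,-0.077,-0.11,0,0,-38.5,0.085]]]' >/dev/null
python3 -m jog '[[[0,0,0,0,0,0,0.07],[0,0,0,0,0,0,0.07],[0,0,0,0,0,0,0.07]]]'
python3 - <<'E'
from h import *
np.set_printoptions(precision=2,suppress=True)
im,K,V=snap("wrist"); o=arm.get_obs(); print(o["tcp_pos"],o["orientation"])
for r in optics.look_for("wrist","capsule")[:2]: print(r["p"],world(V,r["at"]))
hsv=cv2.cvtColor(np.ascontiguousarray(im[:,:,::-1]),cv2.COLOR_BGR2HSV).astype(int)
s=im[:,:,::-1].copy()
def circ(P,R,z,col=(0,0,255)):
    for a in np.radians(np.arange(0,360,4)): cv2.circle(s,tuple(np.int32(wpix(K,V,[P[0]+R*np.cos(a),P[1]+R*np.sin(a),z]))),0,col,-1)
circ((420.8,71.9),18.5,0);circ((420.8,71.9),13,28)
cv2.imwrite("pics/wrist6b.png",cv2.resize(s[100:350,200:440],(720,600*1),interpolation=cv2.INTER_CUBIC))
E
```

```text
t: 10.88
tcp_pos: [422.3, 76.3, 252.3]
orientation: [2.22, 2.221, 0.003]
wrist_force: [0.1, 0.6, -0.4]
opening: 70.2
grip_force: 0.0
[422.03  76.21 252.16] [2.22 2.22 0.  ]
0.91 [416.22  73.21  24.46]
```

View pics/wrist6b.png

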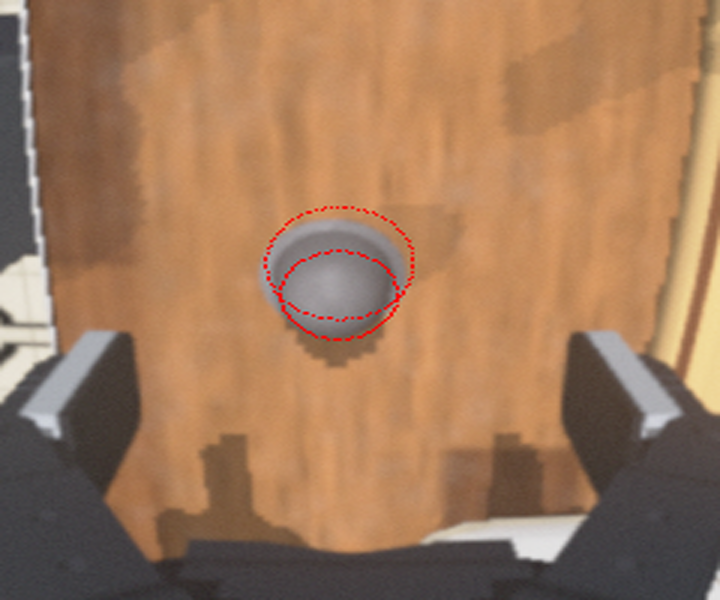

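The capsule rim sits about 1.5 mm in −x and 2.5 mm in −y of my first estimate, so it is at (419.3,69.5). Descending there.

```bash
python3 -m jog '[[[-0.0027,-0.0067,-0.03,0,0,0,0.06],[-0.0027,-0.0067,-0.06,0,0,0,0.06],[-0.0027,-0.0067,-0.074,0,0,0,0.06],[-0.0027,-0.0067,-0.076,0,0,0,0.06],[-0.0027,-0.0067,-0.076,0,0,0,0.03]]]' 20
python3 -m jog '[[[0,0,0,0,0,0,0.02],[0,0,0,0,0,0,0.02],[0,0,0,0,0,0,0.015],[0,0,0,0,0,0,0.015]]]'
```

```text
t: 11.6
tcp_pos: [418.8, 69.3, 176.0]
orientation: [2.221, 2.221, 0.001]
wrist_force: [0.6, -0.3, 0.1]
opening: 43.0
grip_force: 0.0
t: 12.1
tcp_pos: [418.8, 69.3, 176.2]
orientation: [2.221, 2.221, 0.002]
wrist_force: [-1.3, 1.6, 7.5]
opening: 32.0
grip_force: 20.0
```

```bash
python3 -m jog '[[[0,0,0.03,0,0,0,0.015],[0,0,0.08,0,0,0,0.015],[0.03,-0.002,0.12,0,0,0,0.015],[0.08,-0.006,0.13,0,0,0,0.015],[0.13,-0.01,0.13,0,0,0,0.015]]]'
python3 -m jog '[[[0.04,-0.003,0,0,0,0,0.015],[0.0745,-0.0053,0,0,0,0,0.015],[0.0745,-0.0053,-0.03,0,0,0,0.015],[0.0745,-0.0053,-0.03,0,0,0,0.015],[0.0745,-0.0053,-0.03,0,0,0,0.015]]]'
python3 - <<'E'
from h import *
np.set_printoptions(precision=2,suppress=True)
im,K,V=snap("wrist"); o=arm.get_obs(); print(o["tcp_pos"],o["orientation"],o["opening"])
s=im[:,:,::-1].copy()
def circ(P,R,z,col=(0,0,255)):
    for a in np.radians(np.arange(0,360,4)): cv2.circle(s,tuple(np.int32(wpix(K,V,[P[0]+R*np.cos(a),P[1]+R*np.sin(a),z]))),0,col,-1)
z=o["tcp_pos"][2]-176.2
circ((623.3,54),37.5,70); circ(o["tcp_pos"][:2],18.5,z)
circ((636.6,273.4),55,24); circ((636.6,273.4),31.5,68)
cv2.imwrite("pics/wrist7b.png",s)
E
```

```text
t: 12.72
tcp_pos: [550.1, 59.1, 307.6]
orientation: [2.22, 2.22, 0.005]
wrist_force: [0.3, 0.4, 0.3]
opening: 32.2
grip_force: 19.0
t: 13.35
tcp_pos: [622.7, 54.0, 276.1]
orientation: [-2.221, -2.222, 0.0]
wrist_force: [0.6, -0.4, 0.1]
opening: 32.1
grip_force: 19.0
[622.87  53.98 276.54] [2.22 2.22 0.  ] 32.025848443789094
```

View pics/wrist7b.png

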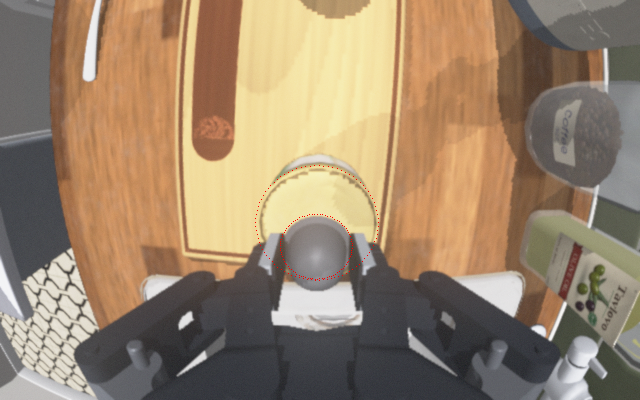

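The lid outline matches at (318,220), and the capsule is centred in the grasp at (316,250). Lowering and releasing.

```bash
python3 -m jog '[[[0.0004,0,-0.015,0,0,0,0.015],[0.0004,0,-0.025,0,0,0,0.015],[0.0004,0,-0.029,0,0,0,0.015],[0.0004,0,-0.0298,0,0,0,0.015],[0.0004,0,-0.0298,0,0,0,0.015]]]'
python3 -m jog '[[[0,0,0,0,0,0,0.045],[0,0,0,0,0,0,0.065],[0,0,0,0,0,0,0.075],[0,0,0,0,0,0,0.075]]]'
python3 -m jog '[[[0,0,0.03,0,0,0,0.075],[0,0,0.07,0,0,0,0.075],[0,0,0.12,0,0,0,0.085],[0,0,0.12,0,0,0,0.085],[0,0,0.12,0,0,0,0.085]]]'
python3 - <<'E'
from h import *
np.set_printoptions(precision=2,suppress=True)
im,K,V=snap("wrist","wrist8"); o=arm.get_obs(); print(o["tcp_pos"],V[:3,3])
np.save("w8.npy",V)
for l in ["capsule","tin","cup","saucer"]:
    for r in optics.look_for("wrist",l)[:2]: w=world(V,r["at"]); print(l,r["p"],w,wpix(K,V,w))
hsv=cv2.cvtColor(np.ascontiguousarray(im[:,:,::-1]),cv2.COLOR_BGR2HSV).astype(int)
c=np.int32(wpix(K,V,[623.3,54,80])); print(c,hsv[c[1],c[0]])
m=np.zeros(hsv.shape[:2],bool); m[c[1]-40:c[1]+40,c[0]-45:c[0]+45]=True
b=blob((hsv[...,1]<45)&m,c); 
for z in (70,84): q=contour_world(b,wray,K,V,z); print(z,b.sum(),cv2.fitEllipse(q),q.min(0),q.max(0))
lid=(hsv[...,1]>60)&(hsv[...,0]>21)&(hsv[...,0]<28)
E
```

```text
t: 14.02
tcp_pos: [622.8, 53.9, 246.2]
orientation: [-2.221, -2.221, 0.002]
wrist_force: [-5.8, -0.6, 10.9]
opening: 32.3
grip_force: 21.6
t: 14.52
tcp_pos: [623.3, 53.9, 245.5]
orientation: [-2.221, -2.221, 0.0]
wrist_force: [-0.3, -0.3, -0.4]
opening: 75.4
grip_force: 0.0
t: 15.15
tcp_pos: [623.0, 53.9, 365.4]
orientation: [-2.221, -2.221, 0.0]
wrist_force: [-0.5, 0.9, -0.6]
opening: 85.1
grip_force: 0.0
[622.82  53.84 364.58] [-623.18   28.63  354.94]
capsule 0.92 [620.64  59.17  91.78] [313.32 190.59]
tin 0.55 [626.74  62.69  68.6 ] [320.52 180.08]
saucer 0.96 [637.64 231.88  21.21] [330.74   7.56]
[316 192] [  3  13 178]
70 1229 ((622.6995849609375, 53.24429702758789), (34.46689224243164, 35.2393684387207), 133.2967529296875) [605.06  35.53] [640.46  71.09]
84 1229 ((622.7340087890625, 56.89298629760742), (32.64037322998047, 33.371917724609375), 133.29751586914062) [606.03  40.11] [639.56  73.79]
```

The capsule stands at about (622.7,53.5) on the lid. Moving above the jar and refining its centre by a circle-edge fit.

```bash
python3 -m jog '[[[-0.029,-0.051,0,0,0,0,0.085],[-0.058,-0.102,0,0,0,0,0.085],[-0.087,-0.153,0,0,0,0,0.085],[-0.116,-0.204,0,0,0,0,0.085],[-0.145,-0.255,0,0,0,0,0.085]]]' >/dev/null
python3 -m jog '[[[-0.029,-0.051,0,0,0,0,0.085],[-0.058,-0.102,0,0,0,0,0.085],[-0.091,-0.153,-0.02,0,0,0,0.085],[-0.091,-0.153,-0.02,0,0,0,0.085],[-0.091,-0.153,-0.02,0,0,0,0.085]]]'
cat >> h.py <<'E'
def fitcirc(im,K,V,P,R,z,rng=9,arc=(0,360)):
    g=cv2.GaussianBlur(cv2.cvtColor(im,cv2.COLOR_RGB2GRAY),(0,0),1.0).astype(np.float32); th=np.radians(np.arange(*arc,5)); best=[]
    s=lambda x,y,r: np.array([cv2.remap(g,*[np.float32([[v]]) for v in wpix(K,V,[x+r*np.cos(a),y+r*np.sin(a),z])],cv2.INTER_LINEAR)[0,0] for a in th])
    for x in np.arange(P[0]-rng,P[0]+rng+.1,1.5):
        for y in np.arange(P[1]-rng,P[1]+rng+.1,1.5):
            best.append((np.minimum(np.abs(s(x,y,R+1.5)-s(x,y,R-1.5)),40).mean(),x,y))
    return sorted(best)[::-1][:4]
E
python3 - <<'E'
from h import *
np.set_printoptions(precision=2,suppress=True)
im,K,V=snap("wrist","wrist9"); o=arm.get_obs(); print(o["tcp_pos"],o["orientation"])
for r in optics.look_for("wrist","shaker")[:2]: print(r["p"],world(V,r["at"]),wpix(K,V,world(V,r["at"])))
for b in fitcirc(im,K,V,(386.8,-354.5),20.5,105): print("w9",b)
i2=cv2.imread("pics/wrist2.png")[:,:,::-1].copy()
for b in fitcirc(i2,K,np.load("w2.npy"),(386.8,-354.5),20.5,105): print("w2",b)
i8=cv2.imread("pics/wrist8.png")[:,:,::-1].copy()
for b in fitcirc(i8,K,np.load("w8.npy"),(623.3,54),37.5,70,6): print("tin",b)
E
```

```text
t: 16.65
tcp_pos: [387.2, -354.1, 345.2]
orientation: [-2.222, -2.219, -0.0]
wrist_force: [0.5, 0.8, 0.1]
opening: 84.9
grip_force: 0.0
[ 387.68 -353.64  345.52] [-2.22 -2.22 -0.  ]
0.86 [ 388.31 -351.63  100.23] [317.92 204.65]
w9 (np.float32(21.425524), np.float64(385.3), np.float64(-354.5))
w9 (np.float32(20.219645), np.float64(385.3), np.float64(-353.0))
w9 (np.float32(20.028809), np.float64(386.8), np.float64(-354.5))
w9 (np.float32(19.743204), np.float64(386.8), np.float64(-353.0))
w2 (np.float32(19.895346), np.float64(386.8), np.float64(-353.0))
w2 (np.float32(19.805054), np.float64(385.3), np.float64(-353.0))
w2 (np.float32(18.735744), np.float64(385.3), np.float64(-351.5))
w2 (np.float32(18.235338), np.float64(386.8), np.float64(-354.5))
tin (np.float32(24.15465), np.float64(627.8), np.float64(51.0))
tin (np.float32(24.01583), np.float64(627.8), np.float64(52.5))
tin (np.float32(22.957737), np.float64(626.3), np.float64(51.0))
tin (np.float32(22.206367), np.float64(627.8), np.float64(54.0))
```

```bash
python3 -m jog '[[[-0.0014,0,-0.05,0,0,0,0.085],[-0.0014,0,-0.1,0,0,0,0.085],[-0.0014,0,-0.1185,0,0,0,0.085],[-0.0014,0,-0.1185,0,0,0,0.085],[-0.0014,0,-0.1185,0,0,0,0.05]]]' 40
python3 -m jog '[[[0,0,0,0,0,0,0.03],[0,0,0,0,0,0,0.03],[0,0,0,0,0,0,0.03],[0,0,0,0,0,0,0.03]]]'
python3 - <<'E'
from h import *
for n,z in (("wrist8",70),):
    im=cv2.imread(f"pics/{n}.png")[:,:,::-1].copy(); K,_=cal("wrist"); V=np.load("w8.npy")
    for R in (35,36,37.5,38.5):
        for z in (68,70): print(R,z,[tuple(map(float,np.round(b,1))) for b in fitcirc(im,K,V,(624,53),R,z,6)[:2]])
# inspect hues along a horizontal line through the lid centre
    hsv=cv2.cvtColor(im,cv2.COLOR_RGB2HSV)
    for d in ((1,0),(0,1),(-1,0),(0,-1)):
        print(d,[tuple(int(q) for q in hsv[tuple(np.int32(np.round(wpix(K,V,[623.3+d[0]*r,54+d[1]*r,70])))[::-1])]) for r in range(28,48,2)])
E
```

```text
t: 17.38
tcp_pos: [386.9, -353.9, 228.2]
orientation: [2.219, 2.222, 0.0]
wrist_force: [-0.4, -0.2, 0.0]
opening: 69.5
grip_force: 0.0
t: 17.88
tcp_pos: [386.2, -354.4, 228.4]
orientation: [2.22, 2.22, 0.0]
wrist_force: [-0.4, 0.5, 7.0]
opening: 39.6
grip_force: 39.3
35 68 [(27.4, 624.0, 51.5), (25.3, 622.5, 51.5)]
35 70 [(28.0, 624.0, 51.5), (25.9, 622.5, 51.5)]
36 68 [(26.9, 625.5, 51.5), (26.4, 624.0, 51.5)]
36 70 [(26.6, 625.5, 51.5), (26.3, 624.0, 51.5)]
37.5 68 [(24.5, 627.0, 50.0), (24.1, 627.0, 51.5)]
37.5 70 [(24.5, 627.0, 51.5), (23.0, 627.0, 50.0)]
38.5 68 [(23.8, 625.5, 54.5), (22.7, 630.0, 53.0)]
38.5 70 [(23.7, 625.5, 54.5), (23.4, 628.5, 53.0)]
(1, 0) [(24, 79, 238), (24, 83, 237), (24, 83, 236), (24, 92, 232), (21, 99, 213), (23, 87, 239), (23, 88, 243), (15, 118, 188), (14, 113, 182), (21, 93, 238)]
(0, 1) [(25, 68, 244), (26, 65, 245), (26, 59, 246), (24, 80, 238), (21, 97, 224), (22, 87, 219), (18, 26, 218), (20, 61, 223), (20, 95, 234), (20, 95, 236)]
(-1, 0) [(25, 70, 242), (25, 69, 243), (24, 82, 237), (20, 100, 189), (22, 93, 230), (22, 91, 239), (21, 92, 239), (21, 90, 238), (22, 90, 241), (22, 89, 241)]
(0, -1) [(20, 86, 178), (20, 85, 179), (20, 90, 164), (20, 96, 213), (23, 79, 231), (17, 93, 165), (14, 94, 139), (13, 93, 140), (13, 96, 138), (14, 95, 140)]
```

```bash
python3 -m jog '[[[0,0,0.04,0,0,0,0.03],[0,0,0.09,0,0,0,0.03],[0.02,0.043,0.13,0,0,0,0.03],[0.045,0.096,0.14,0,0,0,0.03],[0.071,0.15,0.14,0,0,0,0.03]]]'
python3 -m jog '[[[0.026,0.055,0,0,0,0,0.03],[0.052,0.11,0,0,0,0,0.03],[0.078,0.165,0,0,0,0,0.03],[0.104,0.22,0,0,0,0,0.03],[0.13,0.275,0,0,0,0,0.03]]]'
python3 -m jog '[[[0.022,0.047,0,0,0,0,0.03],[0.0431,0.0925,0,0,0,0,0.03],[0.0431,0.0925,-0.05,0,0,0,0.03],[0.0431,0.0925,-0.1,0,0,0,0.03],[0.0431,0.0925,-0.1,0,0,0,0.03]]]'
python3 - <<'E'
from h import *
np.set_printoptions(precision=2,suppress=True)
im,K,V=snap("wrist","wrist10"); np.save("w10.npy",V); o=arm.get_obs(); print(o["tcp_pos"],o["opening"],V[:3,3])
z=o["tcp_pos"][2]-228.3+105
print("cap in hand",z,fitcirc(im,K,V,o["tcp_pos"][:2],20.5,z,6)[:3])
print("saucer",fitcirc(im,K,V,(636.6,273.4),55,24,6,(0,180))[:2])
print("cup",fitcirc(im,K,V,(636.6,273.4),31.5,68,6)[:3])
E
```

```text
t: 18.5
tcp_pos: [457.5, -202.9, 369.3]
orientation: [2.22, 2.217, 0.002]
wrist_force: [2.1, -0.7, -2.0]
opening: 40.2
grip_force: 40.6
t: 19.12
tcp_pos: [587.4, 72.8, 367.8]
orientation: [2.221, 2.221, 0.001]
wrist_force: [0.8, -0.5, -0.4]
opening: 40.0
grip_force: 40.6
t: 19.75
tcp_pos: [628.2, 163.0, 263.9]
orientation: [-2.219, -2.219, 0.01]
wrist_force: [-0.1, -0.0, -1.8]
opening: 39.6
grip_force: 40.7
[629.52 163.24 266.65] 40.109834004381156 [-626.45  159.15  290.74]
cap in hand 143.3487685869 [(np.float32(15.813531), np.float64(625.0227713590208), np.float64(169.23645678072495)), (np.float32(15.243774), np.float64(626.5227713590208), np.float64(169.23645678072495)), (np.float32(15.175198), np.float64(628.0227713590208), np.float64(169.23645678072495))]
saucer [(np.float32(14.21856), np.float64(636.6), np.float64(273.4)), (np.float32(13.250651), np.float64(638.1), np.float64(271.9))]
cup [(np.float32(15.407878), np.float64(630.6), np.float64(274.9)), (np.float32(14.924615), np.float64(630.6), np.float64(273.4)), (np.float32(14.756036), np.float64(639.6), np.float64(271.9))]
```

```bash
python3 -m jog '[[[0,0,0,0,0,0,0.03],[0,0,-0.012,0,0,0,0.03],[0,0,-0.022,0,0,0,0.03],[0,0,-0.0265,0,0,0,0.03],[0,0,-0.0265,0,0,0,0.03]]]'
python3 -m jog '[[[0,0,0,0,0,0,0.03],[0,0,-0.0008,0,0,0,0.03],[0,0,-0.0008,0,0,0,0.03]]]'
```

```text
t: 20.42
tcp_pos: [630.0, 163.4, 240.6]
orientation: [-2.221, -2.221, 0.0]
wrist_force: [0.2, -0.0, -0.4]
opening: 39.9
grip_force: 40.9
t: 20.8
tcp_pos: [630.0, 163.4, 240.5]
orientation: [-2.221, -2.221, -0.0]
wrist_force: [-3.0, -0.5, 5.0]
opening: 40.1
grip_force: 41.6
```

```bash
python3 -m jog '[[[0,0,0,0,0,0,0.055],[0,0,0,0,0,0,0.075],[0,0,0,0,0,0,0.08],[0,0,0,0,0,0,0.08]]]'
python3 -m jog '[[[0,0,0.05,0,0,0,0.08],[0,0,0.1,0,0,0,0.08],[-0.03,0,0.15,0,0,0,0.08],[-0.08,0,0.17,0,0,0,0.085],[-0.12,0,0.17,0,0,0,0.085]]]' >/dev/null
python3 -m jog '[[[0,0,0,0,0,0,0.085],[0,0,0,0,0,0,0.085],[0,0,0,0,0,0,0.085]]]'
python3 - <<'E'
from h import *
np.set_printoptions(precision=2,suppress=True)
im,K,V=snap("wrist","wrist11"); np.save("w11.npy",V); o=arm.get_obs(); print(o["tcp_pos"])
for l in ["shaker","capsule","cup","saucer","tin","spoon"]:
    for r in optics.look_for("wrist",l)[:1]: w=world(V,r["at"]); print(l,r["p"],w,wpix(K,V,w))
f=lambda *a:[tuple(map(float,np.round(b,1))) for b in fitcirc(im,K,V,*a)[:3]]
print("jar",f((630,163),20.5,117,8)); print("cup",f((636,273),31.5,68,6)); print("saucer",f((636,273),55,24,6))
hsv=cv2.cvtColor(im,cv2.COLOR_RGB2HSV).astype(int); m=np.zeros(hsv.shape[:2],bool)
c=np.int32(wpix(K,V,[422.7,235.7,4])); m[max(c[1]-80,0):c[1]+80,max(c[0]-35,0):c[0]+35]=True
sp=(hsv[...,1]<60)&(hsv[...,2]>110)&m; n,lab,st,ce=cv2.connectedComponentsWithStats(sp.astype(np.uint8)); i=1+st[1:,4].argmax()
print(c,st[i],cv2.minAreaRect(contour_world(lab==i,wray,K,V,4)))
m[:]=0;c=np.int32(wpix(K,V,[545.1,168.9,12])); m[max(c[1]-90,0):c[1]+90,c[0]-30:c[0]+30]=True
inl=blob((hsv[...,2]<165)&m,c); print("inlay",inl.sum(),cv2.minAreaRect(contour_world(inl,wray,K,V,12)))
E
```

```text
t: 21.3
tcp_pos: [630.0, 163.4, 239.8]
orientation: [-2.221, -2.221, 0.0]
wrist_force: [0.3, -0.4, -0.1]
opening: 80.0
grip_force: 0.0
t: 22.3
tcp_pos: [510.9, 163.4, 409.7]
orientation: [2.222, 2.221, 0.0]
wrist_force: [-0.2, -0.6, -0.9]
opening: 84.9
grip_force: 0.0
[510.87 163.42 409.54]
shaker 0.92 [618.49 165.86 117.52] [433.92 188.67]
capsule 0.42 [606.59  52.67  70.48] [398.44 273.06]
cup 0.66 [638.91 279.49  50.28] [433.38  72.98]
saucer 0.73 [623.59 254.84  22.35] [412.6   95.01]
spoon 0.79 [418.79 257.32   2.9 ] [240.42  92.96]
jar [(28.0, 622.0, 165.5), (26.9, 623.5, 164.0), (26.6, 623.5, 165.5)]
cup [(28.4, 639.0, 270.0), (27.4, 639.0, 271.5), (27.0, 639.0, 268.5)]
saucer [(29.9, 636.0, 273.0), (29.5, 636.0, 274.5), (29.2, 637.5, 273.0)]
[243 110] [ 228   55   33  111 1488] ((421.4540100097656, 235.70480346679688), (138.84425354003906, 30.20374298095703), 81.57146453857422)
inlay 2793 ((544.45458984375, 157.50564575195312), (138.25119018554688, 33.68606948852539), 86.4461441040039)
```

The jar's circle fit comes out about 7 mm short in x, possibly because it locked onto the lower edge of the cap. I'll check this from the fixed cameras, and move to the spoon in the same step.

```bash
python3 -m jog '[[[-0.03,0.025,-0.03,0,0,-4,0.06],[-0.06,0.05,-0.08,0,0,-7.6,0.05],[-0.089,0.0723,-0.13,0,0,-7.6,0.05],[-0.089,0.0723,-0.16,0,0,-7.6,0.05],[-0.089,0.0723,-0.16,0,0,-7.6,0.05]]]'
python3 - <<'E'
from h import *
np.set_printoptions(precision=2,suppress=True)
for c in ("scene","side"):
    im,K,V=snap(c,c+"2")
    for l in ["shaker","cup","capsule"]:
        for r in optics.look_for(c,l)[:2]: w=world(V,r["at"]); print(c,l,round(r["p"],2),w,pix(K,V,w), "axis pix",pix(K,V,[630,163.4,117]),pix(K,V,[630,163.4,12]))
im=cv2.imread("pics/wrist11.png")[:,:,::-1].copy();K,_=cal("wrist");V=np.load("w11.npy")
for R,z in ((20.5,97),(20.5,107),(20.5,117),(19,117),(18,117)): print(R,z,[tuple(map(float,np.round(b,1))) for b in fitcirc(im,K,V,(628,163),R,z,10)[:2]])
im,K,V=snap("wrist","wrist12"); np.save("w12.npy",V); print(arm.get_obs()["tcp_pos"],arm.get_obs()["orientation"])
hsv=cv2.cvtColor(im,cv2.COLOR_RGB2HSV).astype(int); m=np.zeros(hsv.shape[:2],bool)
c=np.int32(wpix(K,V,[422,235.7,4])); m[max(c[1]-180,0):c[1]+150,max(c[0]-60,0):c[0]+60]=True
sp=(hsv[...,1]<60)&(hsv[...,2]>110)&m; n,lab,st,ce=cv2.connectedComponentsWithStats(sp.astype(np.uint8)); i=1+st[1:,4].argmax()
print(c,st[i],cv2.minAreaRect(contour_world(lab==i,wray,K,V,4)))
w=contour_world(lab==i,wray,K,V,4)
for y in range(180,310,10): q=w[abs(w[:,1]-y)<2.5,0]; print(y,(q.min(),q.max()) if len(q) else None,end=" ")
E
```

```text
t: 23.28
tcp_pos: [420.1, 235.6, 248.2]
orientation: [-2.362, -2.07, 0.007]
wrist_force: [0.2, -0.5, -0.1]
opening: 49.8
grip_force: 0.0
scene shaker 0.75 [618.68 144.23  81.59] [349.64 155.04] axis pix [351.49 141.31] [350.43 165.84]
side shaker 0.56 [618.55 145.76  75.8 ] [329.01 176.78] axis pix [330.17 164.06] [329.74 190.95]
side cup 0.71 [622.79 264.9   54.77] [317.82 171.59] axis pix [330.17 164.06] [329.74 190.95]
side cup 0.35 [610.39 265.03  15.61] [314.82 181.46] axis pix [330.17 164.06] [329.74 190.95]
side capsule 0.44 [617.77  44.86  80.14] [340.5  185.39] axis pix [330.17 164.06] [329.74 190.95]
20.5 97 [(26.1, 628.5, 160.5), (26.1, 630.0, 160.5)]
20.5 107 [(27.4, 625.5, 163.5), (27.3, 627.0, 162.0)]
20.5 117 [(27.9, 622.5, 165.0), (27.1, 621.0, 165.0)]
19 117 [(26.9, 619.5, 166.5), (26.6, 621.0, 165.0)]
18 117 [(25.9, 618.0, 166.5), (25.4, 619.5, 166.5)]
[421.37 235.66 250.62] [2.36 2.07 0.  ]
[316 207] [ 296  111   43  177 4025] ((422.0269470214844, 236.05821228027344), (137.53358459472656, 29.446077346801758), 81.71277618408203)
180 (np.float32(400.97952), np.float32(418.48532)) 190 (np.float32(403.34268), np.float32(419.52237)) 200 (np.float32(405.60934), np.float32(420.9694)) 210 (np.float32(408.67252), np.float32(421.51028)) 220 (np.float32(411.74265), np.float32(422.56357)) 230 (np.float32(413.9722), np.float32(423.99796)) 240 (np.float32(416.12918), np.float32(425.4909)) 250 (np.float32(418.2241), np.float32(426.75482)) 260 (np.float32(418.75867), np.float32(435.30035)) 270 (np.float32(413.6776), np.float32(441.52237)) 280 (np.float32(413.2109), np.float32(443.4299)) 290 (np.float32(415.42313), np.float32(443.5218)) 300 (np.float32(420.33316), np.float32(440.54742))
```

The jar checks out: the fixed camera puts its axis at column 350 as predicted, and the fit had caught the cap's lower edge. The spoon is centred at (420.3,236) with its axis at about 80.7°. Gripping it.

```bash
python3 -m jog '[[[-0.001,0,-0.04,0,0,-1.7,0.05],[-0.001,0,-0.07,0,0,-1.7,0.05],[-0.001,0,-0.076,0,0,-1.7,0.05],[-0.001,0,-0.076,0,0,-1.7,0.03],[-0.001,0,-0.076,0,0,-1.7,0.0]]]' 20
python3 -m jog '[[[0,0,0,0,0,0,0.0],[0,0,0,0,0,0,0],[0,0,0,0,0,0,0],[0,0,0,0,0,0,0],[0,0,0,0,0,0,0]]]'
```

```text
t: 24.35
tcp_pos: [420.5, 235.9, 174.9]
orientation: [2.394, 2.034, 0.002]
wrist_force: [0.1, 0.3, 0.9]
opening: 23.4
grip_force: 19.6
t: 24.98
tcp_pos: [420.4, 236.0, 174.7]
orientation: [2.394, 2.034, 0.003]
wrist_force: [-0.6, -0.4, 7.8]
opening: 23.3
grip_force: 20.1
```

Opening 23 mm is wider than the visible neck, so it may be the spoon's hull profile. I'll lift it over the inlay and measure it in the hand.

```bash
python3 -m jog '[[[0,0,0.04,0,0,0,0],[0,0,0.08,0,0,0,0],[0.04,-0.022,0.08,0,0,2,0],[0.085,-0.045,0.08,0,0,4,0],[0.1247,-0.067,0.08,0,0,5.8,0]]]' >/dev/null
python3 -m jog '[[[0,0,0,0,0,0,0],[0,0,0,0,0,0,0],[0,0,0,0,0,0,0]]]'
python3 - <<'E'
from h import *
np.set_printoptions(precision=2,suppress=True)
im,K,V=snap("wrist","wrist13"); o=arm.get_obs(); print(o["tcp_pos"],o["orientation"],o["wrist_force"])
z=o["tcp_pos"][2]-174.7+5
hsv=cv2.cvtColor(im,cv2.COLOR_RGB2HSV).astype(int); m=np.zeros(hsv.shape[:2],bool)
c=np.int32(wpix(K,V,[545.1,168.9,z])); m[max(c[1]-210,0):c[1]+150,max(c[0]-60,0):c[0]+60]=True
m&=(hsv[...,1]<50)&(hsv[...,2]>120); n,lab,st,ce=cv2.connectedComponentsWithStats(m.astype(np.uint8))
for i in 1+np.argsort(-st[1:,4])[:3]:
    w=contour_world(lab==i,wray,K,V,z); print(c,st[i],cv2.minAreaRect(w))
    for y in range(90,250,10): q=w[abs(w[:,1]-y)<2.5,0]; print(y,(int(q.min()),int(q.max())) if len(q) else None,end=" ")
    print()
E
```

```text
t: 25.98
tcp_pos: [543.6, 169.2, 253.8]
orientation: [-2.287, -2.153, 0.001]
wrist_force: [-0.6, -0.1, -0.8]
opening: 23.1
grip_force: 20.0
[543.71 169.24 253.85] [-2.29 -2.15  0.  ] [-0.44 -0.8   0.28]
[319 254] [ 285  110   66  221 7658] ((545.4214477539062, 178.93711853027344), (118.48250579833984, 29.584718704223633), 87.70745086669922)
90 None 100 None 110 None 120 (532, 547) 130 (533, 547) 140 (534, 547) 150 (535, 547) 160 (537, 548) 170 (539, 548) 180 (540, 548) 190 (540, 550) 200 (534, 558) 210 (532, 561) 220 (532, 561) 230 (535, 559) 240 (544, 550) 
[319 254] [344 232  20  43 463] ((562.6024780273438, 168.4093475341797), (7.174062252044678, 24.017902374267578), 7.545934677124023)
90 None 100 None 110 None 120 None 130 None 140 None 150 None 160 (560, 566) 170 (558, 565) 180 (557, 562) 190 None 200 None 210 None 220 None 230 None 240 None 
[319 254] [270 232  20  43 450] ((524.7372436523438, 170.43600463867188), (23.58817481994629, 7.337460041046143), 76.52384185791016)
90 None 100 None 110 None 120 None 130 None 140 None 150 None 160 (523, 525) 170 (520, 528) 180 (524, 531) 190 None 200 None 210 None 220 None 230 None 240 None
```

The spoon is level in the hand at about 86° and centred at (543.7,169). Trimming by +1.4 mm in x and lowering.

```bash
python3 -m jog '[[[0.0014,-0.0003,-0.03,0,0,0.5,0],[0.0014,-0.0003,-0.055,0,0,0.5,0],[0.0014,-0.0003,-0.065,0,0,0.5,0],[0.0014,-0.0003,-0.0668,0,0,0.5,0],[0.0014,-0.0003,-0.0668,0,0,0.5,0]]]'
python3 -m jog '[[[0,0,0,0,0,0,0],[0,0,0,0,0,0,0.03],[0,0,0,0,0,0,0.045],[0,0,0,0,0,0,0.05],[0,0,0,0,0,0,0.05]]]'
python3 -m jog '[[[0,0,0.02,0,0,0,0.05],[0,0,0.06,0,0,0,0.05],[0,0,0.12,0,0,0,0.085],[0,0,0.18,0,0,0,0.085],[0,-0.05,0.235,0,0,0,0.085]]]' >/dev/null
python3 -m jog '[[[0,-0.05,0.01,0,0,0,0.085],[0.04,-0.05,0.01,0,0,0,0.085],[0.04,-0.05,0.01,0,0,0,0.085],[0.04,-0.05,0.01,0,0,0,0.085]]]'
python3 - <<'E'
from h import *
np.set_printoptions(precision=1,suppress=True)
im,K,V=snap("wrist","wrist14"); o=arm.get_obs(); print(o["tcp_pos"])
hsv=cv2.cvtColor(im,cv2.COLOR_RGB2HSV).astype(int); m=np.zeros(hsv.shape[:2],bool)
c=np.int32(wpix(K,V,[545.1,168.9,16])); m[max(c[1]-90,0):c[1]+90,max(c[0]-30,0):c[0]+30]=True
m&=(hsv[...,1]<60)&(hsv[...,2]>110); n,lab,st,ce=cv2.connectedComponentsWithStats(m.astype(np.uint8)); i=1+st[1:,4].argmax()
w=contour_world(lab==i,wray,K,V,16); print(c,st[i],cv2.minAreaRect(w))
for y in range(100,245,10): q=w[abs(w[:,1]-y)<3,0]; print(y,(int(q.min()),int(q.max())) if len(q) else None,end=" ")
s=im[:,:,::-1].copy()
def circ(P,R,z):
    for a in np.radians(np.arange(0,360,5)): cv2.circle(s,tuple(np.int32(wpix(K,V,[P[0]+R*np.cos(a),P[1]+R*np.sin(a),z]))),0,(0,0,255),-1)
circ((636.6,273.4),55,24); circ((636.6,273.4),31.5,68); circ((624,52.7),37.5,70); circ((624,52.7),18.5,70); circ((630.3,163.2),20.5,117); circ((630.3,163.2),20.5,12)
u=np.array([0.0605,0.998]); v=np.array([0.998,-0.0605])
for a in (-69.5,0,69.5):
    for b in np.arange(-15,16,3): cv2.circle(s,tuple(np.int32(wpix(K,V,[*(np.array([545.1,168.9])+a*u+b*v),14]))),0,(0,255,0),-1)
sc=cv2.imread("pics/scene2.png")
cv2.imwrite("pics/final.png",cv2.resize(s[0:300,180:540],(720,600),interpolation=cv2.INTER_CUBIC))
E
```

```text
t: 26.65
tcp_pos: [546.3, 168.6, 187.7]
orientation: [2.278, 2.162, 0.001]
wrist_force: [0.1, -0.2, -0.3]
opening: 23.3
grip_force: 20.0
t: 27.28
tcp_pos: [546.1, 168.4, 187.1]
orientation: [2.279, 2.162, 0.0]
wrist_force: [-0.7, 0.5, -0.2]
opening: 50.0
grip_force: 0.0
t: 28.4
tcp_pos: [585.7, 76.5, 422.8]
orientation: [-2.278, -2.162, 0.002]
wrist_force: [-0.5, -0.7, 0.4]
opening: 85.1
grip_force: 0.0
[585.4  76.6 422.8]
[278  94] [ 269   38   25  114 1597] ((547.705810546875, 169.20452880859375), (139.82017517089844, 28.993555068969727), 87.1177978515625)
100 (533, 550) 110 (533, 551) 120 (535, 550) 130 (536, 551) 140 (537, 550) 150 (538, 551) 160 (540, 550) 170 (541, 551) 180 (543, 550) 190 (542, 553) 200 (537, 562) 210 (535, 564) 220 (535, 564) 230 (538, 562) 240 (546, 557)
```

View pics/final.png

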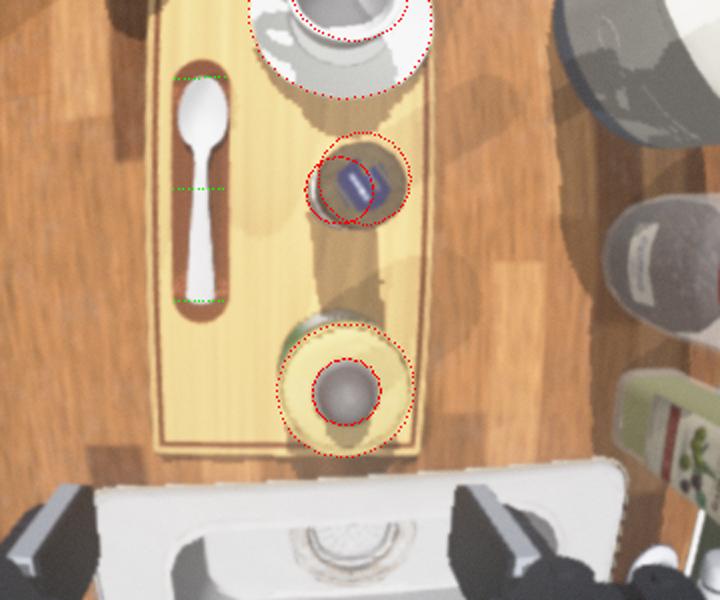

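Spoon, cup and capsule are right. The cap appears 1–2 mm low in y, so I'll check the jar with the camera straight above it.

```bash
python3 -m jog '[[[0.03,0.012,0,0,0,0,0.085],[0.048,0.02,0,0,0,0,0.085],[0.048,0.02,0,0,0,0,0.085],[0.048,0.02,0,0,0,0,0.085]]]'
python3 - <<'E'
from h import *
np.set_printoptions(precision=1,suppress=True)
im,K,V=snap("wrist","wrist15"); print(np.linalg.inv(V)[:3,3])
for R in (17,18,19,20,20.5): print(R,[tuple(map(float,np.round(b,1))) for b in fitcirc(im,K,V,(630,162),R,117,6)[:3]])
print("saucer",fitcirc(im,K,V,(636.6,273.4),55,24,6,(180,360))[:2]);print("tin",fitcirc(im,K,V,(624,52.7),37.5,70,6)[:2],fitcirc(im,K,V,(624,52.7),35,70,6)[:2])
hsv=cv2.cvtColor(im,cv2.COLOR_RGB2HSV).astype(int)
for d in ((1,0),(-1,0),(0,1),(0,-1)): print(d,[tuple(hsv[tuple(np.int32(np.round(wpix(K,V,[630+d[0]*r,162+d[1]*r,117])))[::-1])]) for r in range(12,28,2)])
c=np.int32(wpix(K,V,[630,162,117])); m=np.zeros(hsv.shape[:2],bool); m[c[1]-35:c[1]+35,c[0]-35:c[0]+35]=True
for t in (130,145,160):
    b=(hsv[...,2]<t)&m; b=cv2.morphologyEx(b.astype(np.uint8),cv2.MORPH_CLOSE,np.ones((5,5))); n,l,st,ce=cv2.connectedComponentsWithStats(b); i=1+st[1:,4].argmax()
    q=contour_world(l==i,wray,K,V,117); print(t,st[i],cv2.fitEllipse(q),q.min(0),q.max(0))
E
```

```text
t: 28.95
tcp_pos: [633.1, 96.4, 423.0]
orientation: [-2.278, -2.163, 0.002]
wrist_force: [0.5, -0.3, -0.6]
opening: 85.1
grip_force: 0.0
[636.9 164.6 391.8]
17 [(24.4, 630.0, 165.0), (24.4, 631.5, 165.0), (24.2, 628.5, 165.0)]
18 [(27.8, 630.0, 160.5), (26.2, 630.0, 162.0), (25.9, 628.5, 162.0)]
19 [(37.1, 630.0, 160.5), (35.3, 628.5, 160.5), (32.8, 630.0, 162.0)]
20 [(37.5, 630.0, 160.5), (37.4, 628.5, 160.5), (36.5, 630.0, 162.0)]
20.5 [(36.7, 630.0, 160.5), (36.1, 628.5, 160.5), (36.1, 630.0, 162.0)]
saucer [(np.float32(30.934923), np.float64(636.6), np.float64(273.4)), (np.float32(30.76926), np.float64(638.1), np.float64(273.4))]
tin [(np.float32(24.906425), np.float64(624.0), np.float64(54.2)), (np.float32(24.218845), np.float64(628.5), np.float64(54.2))] [(np.float32(22.450466), np.float64(624.0), np.float64(51.2)), (np.float32(21.96091), np.float64(624.0), np.float64(52.7))]
(1, 0) [(np.int64(15), np.int64(65), np.int64(137)), (np.int64(18), np.int64(75), np.int64(139)), (np.int64(18), np.int64(71), np.int64(140)), (np.int64(16), np.int64(83), np.int64(147)), (np.int64(20), np
[... 1041 characters left out ...]
1)), (np.int64(17), np.int64(73), np.int64(139)), (np.int64(17), np.int64(84), np.int64(148)), (np.int64(17), np.int64(101), np.int64(181)), (np.int64(17), np.int64(105), np.int64(183)), (np.int64(17), np.int64(103), np.int64(184))]
130 [290 103  34  28 520] ((628.647705078125, 160.33079528808594), (22.25065803527832, 26.78782844543457), 70.39987182617188) [613.2 148.6] [642. 173.]
145 [ 288   96   42   43 1416] ((629.6215209960938, 160.5586395263672), (36.516056060791016, 36.9996337890625), 7.221077919006348) [611.1 141.4] [647.5 179.1]
160 [ 288   96   43   43 1490] ((629.6397705078125, 160.4498748779297), (37.34337615966797, 38.1316032409668), 9.55024242401123) [610.9 141.4] [648.3 179.3]
```

The cap from directly above is at (629.7,160.8), against a halfway point of (630.3,163.2), so the jar is 2.5 mm off in y. Since it should be exactly halfway, I'll regrasp and shift it.

```bash
python3 -m jog '[[[-0.002,0.04,0,0,0,0,0.085],[-0.003,0.0645,0,0,0,0,0.085],[-0.003,0.0645,-0.03,0,0,0,0.085],[-0.003,0.0645,-0.07,0,0,0,0.085],[-0.003,0.0645,-0.07,0,0,0,0.085]]]'
python3 -m jog '[[[0,0,-0.05,0,0,0,0.085],[0,0,-0.1,0,0,0,0.085],[0,0,-0.112,0,0,0,0.085],[0,0,-0.112,0,0,0,0.07],[0,0,-0.112,0,0,0,0.03]]]' 30
python3 -m jog '[[[0,0,0,0,0,0,0.03],[0,0,0,0,0,0,0.03],[0,0,0,0,0,0,0.03],[0,0,0,0,0,0,0.03],[0,0,0,0,0,0,0.03]]]'
```

```text
t: 29.62
tcp_pos: [629.6, 160.8, 350.5]
orientation: [-2.276, -2.161, 0.009]
wrist_force: [-0.7, 0.1, 0.1]
opening: 85.2
grip_force: 0.0
t: 30.25
tcp_pos: [632.2, 161.1, 243.9]
orientation: [2.278, 2.161, 0.005]
wrist_force: [-0.1, -1.2, 1.4]
opening: 53.3
grip_force: 0.0
t: 30.88
tcp_pos: [631.7, 161.1, 243.6]
orientation: [2.278, 2.162, 0.004]
wrist_force: [-1.9, 0.5, 8.3]
opening: 40.6
grip_force: 28.9
```

```bash
python3 -m jog '[[[0,0,0.006,0,0,0,0.03],[-0.0013,0.0024,0.006,0,0,0,0.03],[-0.0013,0.0024,0.006,0,0,0,0.03],[-0.0013,0.0024,0.002,0,0,0,0.03],[-0.0013,0.0024,-0.0002,0,0,0,0.03]]]'
python3 -m jog '[[[0,0,0,0,0,0,0.03],[0,0,0,0,0,0,0.055],[0,0,0,0,0,0,0.075],[0,0,0,0,0,0,0.08],[0,0,0,0,0,0,0.08]]]'
python3 -m jog '[[[0,0,0.04,0,0,0,0.08],[0,0,0.09,0,0,0,0.08],[0,-0.02,0.15,0,0,0,0.08],[0,-0.065,0.18,0,0,0,0.085],[0,-0.065,0.18,0,0,0,0.085]]]' >/dev/null
python3 -m jog '[[[0,0,0,0,0,0,0.085],[0,0,0,0,0,0,0.085],[0,0,0,0,0,0,0.085]]]'
python3 - <<'E'
from h import *
np.set_printoptions(precision=1,suppress=True)
im,K,V=snap("wrist","wrist16")
hsv=cv2.cvtColor(im,cv2.COLOR_RGB2HSV).astype(int)
c=np.int32(wpix(K,V,[630,162,117])); m=np.zeros(hsv.shape[:2],bool); m[c[1]-35:c[1]+35,c[0]-35:c[0]+35]=True
for t in (145,160):
    b=(hsv[...,2]<t)&m; b=cv2.morphologyEx(b.astype(np.uint8),cv2.MORPH_CLOSE,np.ones((5,5))); n,l,st,ce=cv2.connectedComponentsWithStats(b); i=1+st[1:,4].argmax()
    q=contour_world(l==i,wray,K,V,117); print(t,st[i],cv2.fitEllipse(q))
print([tuple(map(float,np.round(b,1))) for b in fitcirc(im,K,V,(630,163),20,117,6)[:3]])
c=np.int32(wpix(K,V,[623.3,53.5,80])); m[:]=0; m[c[1]-40:c[1]+40,c[0]-45:c[0]+45]=True
q=contour_world(blob((hsv[...,1]<45)&m,c),wray,K,V,72); print("caps",cv2.fitEllipse(q))
c=np.int32(wpix(K,V,[545.1,168.9,16])); m[:]=0; m[max(c[1]-90,0):c[1]+90,max(c[0]-30,0):c[0]+30]=True
m&=(hsv[...,1]<60)&(hsv[...,2]>110); n,lab,st,ce=cv2.connectedComponentsWithStats(m.astype(np.uint8)); i=1+st[1:,4].argmax()
print("spoon",cv2.minAreaRect(contour_world(lab==i,wray,K,V,16)))
im,K,V=snap("scene","scene3")
for l in ["shaker","cup","mill"]:
    for r in optics.look_for("scene",l)[:2]: print(l,round(r["p"],2),world(V,r["at"]))
E
```

```text
t: 31.5
tcp_pos: [629.1, 163.5, 242.6]
orientation: [-2.278, -2.161, 0.003]
wrist_force: [-15.1, -0.7, 37.3]
opening: 40.4
grip_force: 27.7
t: 32.12
tcp_pos: [629.8, 163.2, 240.8]
orientation: [-2.279, -2.162, 0.001]
wrist_force: [0.6, -0.2, -0.2]
opening: 79.8
grip_force: 0.0
t: 33.12
tcp_pos: [629.6, 99.0, 419.9]
orientation: [-2.277, -2.163, 0.002]
wrist_force: [-0.8, 0.2, -0.4]
opening: 85.0
grip_force: 0.0
145 [ 290   96   43   43 1444] ((627.571533203125, 162.59571838378906), (36.40131378173828, 37.04817581176758), 0.9912478923797607)
160 [ 289   96   44   44 1529] ((627.5202026367188, 162.5920867919922), (37.388980865478516, 38.27407455444336), 1.9663970470428467)
[(37.6, 627.0, 163.0), (37.3, 628.5, 163.0), (35.6, 627.0, 161.5)]
caps ((622.7391357421875, 53.138465881347656), (33.82581329345703, 36.203338623046875), 172.9763641357422)
spoon ((547.4641723632812, 168.8121337890625), (140.06695556640625, 29.89925765991211), 86.70806884765625)
shaker 0.78 [616.1 147.3  83.1]
cup 0.79 [626.9 283.6  52.6]
mill 0.66 [624.6 402.1  71.3]
```

The y position is fixed, but pressing down pushed the jar to x=627.5. I'll correct it once more, letting the arm settle at each step.

```bash
python3 -m jog '[[[-0.001,0.04,0,0,0,0,0.085],[-0.002,0.0636,-0.02,0,0,0,0.085],[-0.002,0.0636,-0.06,0,0,0,0.085],[-0.002,0.0636,-0.1,0,0,0,0.085],[-0.002,0.0636,-0.13,0,0,0,0.085]]]' 25 >/dev/null
python3 -m jog '[[[0,0,-0.03,0,0,0,0.085],[0,0,-0.046,0,0,0,0.085],[0,0,-0.046,0,0,0,0.085],[0,0,-0.046,0,0,0,0.085],[0,0,-0.046,0,0,0,0.085]]]'
python3 -m jog '[[[0,0,0,0,0,0,0.06],[0,0,0,0,0,0,0.03],[0,0,0,0,0,0,0.03],[0,0,0,0,0,0,0.03],[0,0,0,0,0,0,0.03]]]'
python3 -m jog '[[[0,0,0.008,0,0,0,0.03],[0,0,0.008,0,0,0,0.03],[0,0,0.008,0,0,0,0.03],[0,0,0.008,0,0,0,0.03]]]'
```

```text
t: 34.62
tcp_pos: [628.3, 162.0, 246.4]
orientation: [2.278, 2.162, 0.003]
wrist_force: [-0.4, -0.3, -0.5]
opening: 84.9
grip_force: 0.0
t: 35.25
tcp_pos: [627.8, 161.9, 245.5]
orientation: [2.279, 2.163, 0.0]
wrist_force: [-2.5, -0.9, 6.5]
opening: 40.2
grip_force: 25.9
t: 35.75
tcp_pos: [627.7, 161.8, 252.9]
orientation: [-2.279, -2.162, 0.001]
wrist_force: [0.4, -0.2, -1.7]
opening: 40.2
grip_force: 25.7
```

```bash
python3 -m jog '[[[0.0028,0.0006,0,0,0,0,0.03],[0.0028,0.0006,0,0,0,0,0.03],[0.0028,0.0006,-0.005,0,0,0,0.03],[0.0028,0.0006,-0.0068,0,0,0,0.03],[0.0028,0.0006,-0.0068,0,0,0,0.03]]]'
python3 -m jog '[[[0,0,0,0,0,0,0.03],[0,0,0,0,0,0,0.03],[0,0,0,0,0,0,0.03]]]'
```

```text
t: 36.38
tcp_pos: [630.5, 162.4, 246.0]
orientation: [-2.279, -2.162, 0.001]
wrist_force: [0.3, 0.4, -0.3]
opening: 40.1
grip_force: 25.7
t: 36.75
tcp_pos: [630.6, 162.5, 246.4]
orientation: [2.279, 2.162, 0.0]
wrist_force: [-0.1, 0.2, -1.4]
opening: 40.2
grip_force: 25.7
```

```bash
python3 -m jog '[[[0,0,-0.0007,0,0,0,0.03],[0,0,-0.0007,0,0,0,0.03],[0,0,-0.0007,0,0,0,0.055],[0,0,-0.0007,0,0,0,0.075],[0,0,-0.0007,0,0,0,0.08]]]'
python3 -m jog '[[[0,0,0,0,0,0,0.08],[0,0,0.04,0,0,0,0.08],[0,0,0.09,0,0,0,0.08],[0,-0.02,0.15,0,0,0,0.08],[0,-0.065,0.18,0,0,0,0.085]]]' >/dev/null
python3 -m jog '[[[0,0,0,0,0,0,0.085],[0,0,0,0,0,0,0.085],[0,0,0,0,0,0,0.085],[0,0,0,0,0,0,0.085]]]'
python3 - <<'E'
from h import *
im,K,V=snap("wrist","wrist17")
hsv=cv2.cvtColor(im,cv2.COLOR_RGB2HSV).astype(int)
c=np.int32(wpix(K,V,[630,162,117])); m=np.zeros(hsv.shape[:2],bool); m[c[1]-35:c[1]+35,c[0]-35:c[0]+35]=True
for t in (145,160):
    b=(hsv[...,2]<t)&m; b=cv2.morphologyEx(b.astype(np.uint8),cv2.MORPH_CLOSE,np.ones((5,5))); n,l,st,ce=cv2.connectedComponentsWithStats(b); i=1+st[1:,4].argmax()
    print(t,st[i],cv2.fitEllipse(contour_world(l==i,wray,K,V,117)))
print([tuple(map(float,np.round(b,1))) for b in fitcirc(im,K,V,(630,163),20,117,6)[:3]])
print("cup",fitcirc(im,K,V,(636.6,273.4),31.5,68,6,(180,360))[:2],"saucer",fitcirc(im,K,V,(636.6,273.4),55,24,6,(180,360))[:1])
im,K,V=snap("side","side3")
for l in ["mill","shaker","capsule"]:
    for r in optics.look_for("side",l)[:2]: print(l,round(r["p"],2),world(V,r["at"]))
E
```

```text
t: 37.38
tcp_pos: [630.6, 162.5, 245.7]
orientation: [2.279, 2.162, 0.0]
wrist_force: [-1.0, 0.3, -0.2]
opening: 80.1
grip_force: 0.0
t: 38.5
tcp_pos: [630.4, 98.2, 424.4]
orientation: [-2.277, -2.163, 0.002]
wrist_force: [-0.0, -0.5, 0.2]
opening: 85.3
grip_force: 0.0
145 [ 292   95   42   42 1403] ((630.1840209960938, 163.09707641601562), (36.53615188598633, 36.97372817993164), 168.0822296142578)
160 [ 292   95   43   43 1475] ((630.1902465820312, 163.04080200195312), (37.16004180908203, 38.26236343383789), 4.763615131378174)
[(37.4, 630.0, 163.0), (36.6, 630.0, 164.5), (36.5, 631.5, 163.0)]
cup [(np.float32(27.381783), np.float64(633.6), np.float64(273.4)), (np.float32(26.778511), np.float64(632.1), np.float64(274.9))] saucer [(np.float32(30.830484), np.float64(636.6), np.float64(273.4))]
mill 0.73 [499.88269975 383.28678071  65.37950691]
mill 0.7 [622.8159526  401.61866484  72.11874776]
shaker 0.63 [609.8889685   25.30634221  42.77272729]
shaker 0.52 [616.7703925  148.04145461  74.3858288 ]
capsule 0.54 [618.74336146  46.4684802   77.90410417]
```

The jar is now at (630.2,163.1), on the halfway point, and the mill hasn't moved. Handing in.

```bash
python3 -c "
from station import job_done; print(job_done())"
```

```text
the job is handed in; nothing more can be done
None
```

The coffee tray is laid and handed in after about 39 s of the 102 s allowed; the hand-in returned no verdict. By camera, the cup is centred in the saucer, the capsule is within about 2 mm of the middle of the lid, the jar is within 1 mm of halfway (after regrasping it twice to correct it), the spoon is about 2 mm off the inlay's centre line, and the mill has not moved.

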